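# Clear the spoiled badge and reset the stand's brake screw

## Task

The purple-blotched badge on the painting stand's pedestal is spoiled: drop it into the red reject box. Then set the stand's brake: turn the blue wing screw clockwise until it seats, back it off a quarter turn (white dash at the green mark), and finish still gripping the screw there, so that it can be locked. Leave everything else on the table, the box included, where it stands.

Things in the scene. Friction and masses are not known exactly. Their poses are not given: they have to be found in the camera images.
- bad_badge: the spoiled badge: a loose white ceramic disc 46 mm across, 10 mm thick, about 40 g, with purple blotches, lying flat on the small pedestal of the painting stand, its edge overhanging the pedestal by 7 mm all round; origin centre of underside, z up
- reject_box: the reject box: open red box, loose, 0.6 kg, 130 mm (its x) by 150 mm (its y) outside, 55 mm high, walls 4 mm, empty; origin centre of underside, z up
- stand: the painting stand, fixed to the table: grey base plate 90 mm (its x) by 190 mm (its y), 20 mm thick; at its y = -55 mm the pedestal, at its y = +55 mm an aluminium boss 42 mm across, top at 40 mm, with the brake screw, axis upright; round the boss a flat white dial with a red mark (towards the stand's -x) and a green mark (towards its -y); origin centre of the base's underside, z up
- pedestal_top (a point): centre of the pedestal's cork top, 55 mm above the table, where the spoiled badge starts (within 3 mm); the cork is 32 mm across, on a slim stem; its foot on the base plate is 52 mm across and ends 26 mm above the table
- wing_grip (a point): the blue wing of the brake screw, an upright bar 42 mm long (x of this frame), 12 mm thick (y), from 48 to 84 mm above the table, on a steel disc 38 mm across; turns with the screw. This point: on the screw axis inside the wing, 72 mm above the table, the height to pinch it across its thickness. A white dash on its top marks its -x half: at the red mark when seated, at the green a quarter turn back
- screw (a joint): angle of the brake screw in rad: 0 = seated against its hard stop; grows as it is unscrewed (anticlockwise from above), ends at 2.6; starts between 0.8 and 1.9. The screw stays where left, turns with about 0.05 N m of friction and does not rise or sink noticeably; at 0 it stops dead
- good_badge1: finished badge, same 46 x 10 mm disc, painted lilac with a yellow centre, lying on the drying board; bystander; origin centre of underside
- good_badge2: the second finished badge on the drying board, same as the first; bystander; origin centre of underside
- phone: black phone 75 x 150 x 10 mm lying flat; bystander; origin centre of underside
- paper_cup: white cup, 72 mm across, 90 mm high, empty; bystander; origin centre of underside
- water_bottle: clear bottle with blue cap, 64 mm across, 190 mm high; bystander; origin centre of underside
- wood_block: wooden block 60 x 120 x 25 mm; bystander; origin centre of underside
- cards: stack of cards, one block 60 x 90 x 22 mm; bystander; origin centre of underside
- paint_jar: closed purple paint jar with black lid, 44 mm across, 50 mm high; bystander; origin centre of underside
- dry_board: wooden drying board 100 x 170 x 15 mm, fixed, carrying the two finished badges; origin centre of underside
There are look-alikes about, which are no part of the job. Leave any yellow look-alike of the stand alone. Leave any orange look-alike of the bad_badge alone.

How it is judged:
By the outcome, as a careful person would: the job done as asked, in the order asked, and still so for the second after the job is handed in, while the arm keeps its last pose, push and grip.
It also fails if it takes over 58 s, if anything falls off the work surface, if the arm or the gripper's body presses on something with over 40 N, if the wrist force passes 120 N, or if a joint passes its speed limit or range.

## Robot

A 6-joint arm with a two-finger parallel gripper is mounted at the origin on the work surface. World frame = base frame: x ahead of the robot, y to its left, z up, the work surface at z = 0. Lengths are in m, angles in rad, forces in N, time in s.
With the tool pointing down it reaches from about 0.3 to 0.775 m from the base axis. Payload 14.6 kg.
Tool frame: the origin (TCP) lies at the very end of the fingers, on their centre line; the grasp point (between the pads) lies 19 mm behind it; z points along the fingers, y is the line along which they close (so a half turn about z gives the same grasp; the last joint's range is limited). The gripper opens to 85 mm and grips with 20 to 120 N. Pads are 22 mm wide; open, the fingers measure 114 mm over their backs; the gripper's body (76 mm by 85 mm) begins 54 mm behind the grasp point. The pads swing forward as they close: fully open they stand 13 mm farther back than shut.
Start: joints at [1.24, 0.3, 1.521, -0, 1.321, -0.067], TCP at [0.143, 0.531, 0.231] pointing down, gripper open.
Joint ranges: [-3.03, 3.03], [-0.79, 2.21], [0.23, 2.52], [-1.04, 4.18], [0, 3.07], [-2.55, 2.55]. Speed limits (rad/s): [2.22, 2.22, 2.57, 3.14, 3.14, 3.14].

## Interface

Orientations are given as a unit quaternion [w, x, y, z].
In Python, from cell import r gives the robot as it stands. The module is installed in compiled form; this text tells all that it offers.
- The arm moves only by the shell command python3 -m jog 'ROWS' [FORCE]. ROWS is JSON, one flat list of numbers, 5 for each row, row after row: the shift along the world's x, y, z each as a share of 40 mm, from -1 to 1, then the turn about the world's z as a share of 0.1 rad, from -1 to 1, then the opening, from -1 (shut) to 1 (fully open), so that 0 is half open. A call has 1 to 12 rows; each row shifts and turns the commanded pose from where the row before left it; what a row does not reach is not made up. A row lasts 1/12 s, in which the tool goes at most 41.7 mm and 7.16 degrees, less where a joint would pass 70% of its speed; a pose out of reach is approached as far as the arm can. A call with a number of a shift or a turn outside -1 to 1 is refused whole. A call with a gripper value outside its range is refused whole. The fingers move at their own pace and stop on an object; FORCE is the grip in N (left out, the last holds). Time passes only in rows, so rows that do not move let the fingers close. It gives the time, the measured TCP pose, the force, the opening and the grip force at its end, in the units of the state.
- r.state(): the state, without advancing time (a new reading comes with each control period).
- r.grab_frame(name): name is "scene" or "top" or "wrist"; returns a dict with "image" (384x512x3 uint8, red, green, blue), "mtx" (3x3 intrinsics, pixels), "world_to_cam" (4x4, takes a point from world to camera coordinates); the wrist camera has in their place "mount" (4x4, takes a point from camera to tool coordinates, whose origin is the TCP and whose axes are the flange's). Camera axes: x right, y down, z forward; pixel columns grow to the right and rows downward; lengths in m; the calibration is good to about 2 mm. A picture is of the moment at which its call begins: read the wrist's pose just before it. There is no depth.
- r.sign_off(): hands the job in; it is judged then, once.
The state is a dict: "t": time; "joint_pos": joint angles; "qvel": joint speeds; "tau": joint torques, N m; "ee_pos": TCP position; "orientation": TCP orientation; "force": force on the tool from outside, world axes, zero at the start; "torque": the same for the moment, N m; "opening": finger opening in m; "grip_force": force on a finger pad.
Only numpy, scipy, OpenCV 4.12 (cv2) and the standard library are available. Lean on these libraries where they do the work, as an engineer would, in place of code of your own. Each camera call takes 0.05 s, during which the arm holds its last target. There are 200 camera calls.

## Working session

There is one attempt and no reset: what is moved stays moved. The work goes in short steps, Python scripts to look and compute and a shell command to move; the robot and the scene stay as the last step left them, time stands still between calls to the robot, and variables do not carry over. Pictures are saved under pics/ and viewed, at most 10 in all, crops included, and the job is handed in when it is done.

```bash
mkdir -p pics; cat > h.py <<'E'
import numpy as np,cv2
from cell import r
def ray(f,uv,z,T=None):
    K=f["mtx"]; d=np.linalg.inv(K)@np.array([uv[0],uv[1],1.])
    if T is None: T=np.linalg.inv(f["world_to_cam"])
    o=T[:3,3]; d=T[:3,:3]@d
    return o+d*(z-o[2])/d[2]
def proj(f,p):
    q=f["world_to_cam"]@np.append(p,1); q=f["mtx"]@q[:3]; return q[:2]/q[2]
E
python3 - <<'E'
from h import *
import pickle
for n in("scene","top"):
    f=r.grab_frame(n);pickle.dump(f,open(n+".pkl","wb"))
    im=cv2.cvtColor(f["image"],cv2.COLOR_RGB2BGR)
    cv2.imwrite(f"pics/{n}.png",cv2.resize(im,(800,600),interpolation=cv2.INTER_CUBIC))
    print(n,np.linalg.inv(f["world_to_cam"])[:3,3])
print(r.state())
E
```

```text
scene [ 1.19799922 -0.00142826  0.86445846]
top [ 0.40872304 -0.01003112  1.13045724]
{'t': 0.1, 'joint_pos': array([ 1.24038519e+00,  3.00423842e-01,  1.52149392e+00, -1.85942463e-05,
        1.32069357e+00, -6.65871213e-02]), 'qvel': array([-0.00054171, -0.00087892, -0.00211114, -0.00062763,  0.00166151,
       -0.00033625]), 'tau': array([ 4.99331363e-04, -5.44392586e+01, -3.62361968e+01, -1.40696275e-04,
        3.13316828e-03, -7.36434299e-05]), 'ee_pos': array([0.14336165, 0.53078209, 0.23078411]), 'orientation': array([-9.16104827e-05,  1.31527474e-01,  9.91312395e-01, -5.01111571e-04]), 'force': array([ 0.56199002, -0.39615708, -0.05929371]), 'torque': array([-0.02560519, -0.02270564, -0.02198939]), 'grip_force': 0.0, 'opening': 0.08516256670191535}
```

View pics/top.png

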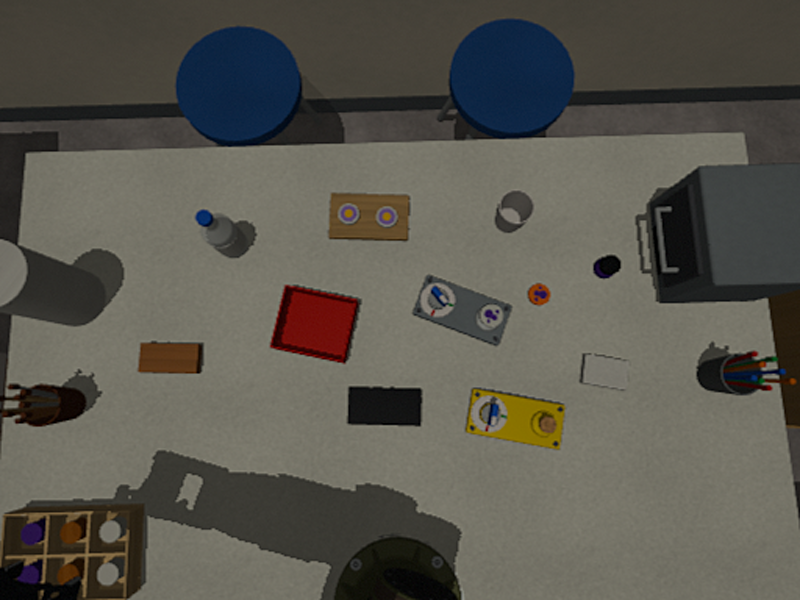

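View pics/scene.png

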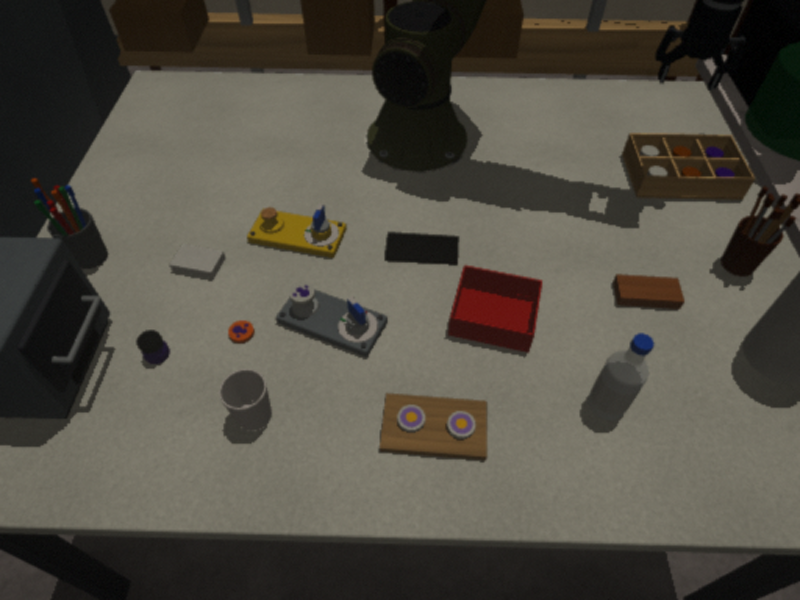

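The top view shows the stand with its boss at about (437,299) and the badge at (491,317). The red box is at (316,324), and the yellow decoy stand is at (515,418). I'll measure these next.

```bash
python3 - <<'E'
from h import *
import pickle
f=pickle.load(open("top.pkl","rb"));im=f["image"]
x0,y0,w,h=255,170,80,55
c=cv2.cvtColor(im[y0:y0+h,x0:x0+w],cv2.COLOR_RGB2BGR)
cv2.imwrite("pics/crop.png",cv2.resize(c,None,fx=10,fy=10,interpolation=cv2.INTER_CUBIC))
hsv=cv2.cvtColor(im,cv2.COLOR_RGB2HSV)
m=cv2.inRange(hsv,(0,150,60),(8,255,255))|cv2.inRange(hsv,(172,150,60),(180,255,255))
cs=max(cv2.findContours(m,0,2)[0],key=cv2.contourArea)
b=cv2.boxPoints(cv2.minAreaRect(cs));print("box px",b)
for p in b: print(ray(f,p,.055)[:2].round(3))
print("boxmid",ray(f,b.mean(0),.04).round(3))
s=.64
for n,p,z in(("badge",(491,317),.065),("boss",(437,299),.04)):print(n,ray(f,(p[0]*s,p[1]*s),z).round(4))
E
```

```text
box px [[172.71619 222.09816]
 [181.35278 181.0743 ]
 [228.2732  190.95229]
 [219.6366  231.97615]]
[0.499 0.237]
[0.628 0.211]
[0.592 0.063]
[0.464 0.092]
boxmid [0.547 0.153 0.04 ]
badge [ 0.5451 -0.2036  0.065 ]
boss [ 0.5885 -0.1001  0.04  ]
```

View pics/crop.png

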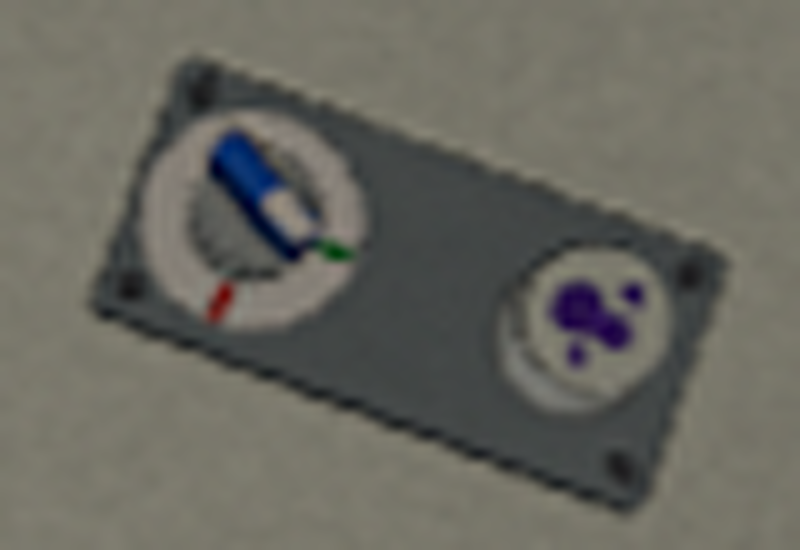

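The crop shows the badge at crop (600,322), the dial centre at (255,218) and the wing from (230,140) to (300,240). The white dash lies between the green and red marks. I'll move above the badge; the current yaw is fine for gripping it.

```bash
python3 -m jog '[0.457,-0.835,0,0,1,0.457,-0.835,0,0,1,0.457,-0.835,0,0,1,0.457,-0.835,0,0,1,0.457,-0.835,0,0,1,0.457,-0.835,0,0,1,0.457,-0.835,0,0,1,0.457,-0.835,0,0,1,0.457,-0.835,0,0,1,0.457,-0.835,0,0,1,0.457,-0.835,0,0,1]' 40 && python3 -m jog '[0.457,-0.835,0,0,1,0.457,-0.835,0,0,1,0.457,-0.835,0,0,1,0.457,-0.835,0,0,1,0.457,-0.835,0,0,1,0.457,-0.835,0,0,1,0.457,-0.835,0,0,1,0.457,-0.835,0,0,1,0.457,-0.835,0,0,1,0.457,-0.835,0,0,1,0.457,-0.835,0,0,1,0,0,0,0,1]'
cat >> h.py <<'E'
from scipy.spatial.transform import Rotation as R
def wrist():
    s=r.state(); f=r.grab_frame("wrist")
    q=s["orientation"]; T=np.eye(4); T[:3,:3]=R.from_quat([q[1],q[2],q[3],q[0]]).as_matrix(); T[:3,3]=s["ee_pos"]
    return f,T@f["mount"],s
def blob(im,lo,hi,minA=15):
    hsv=cv2.cvtColor(im,cv2.COLOR_RGB2HSV); m=cv2.inRange(hsv,lo,hi)
    return [(cv2.contourArea(c),cv2.minAreaRect(c)) for c in cv2.findContours(m,0,2)[0] if cv2.contourArea(c)>minA]
E
python3 - <<'E'
from h import *
import pickle
f=pickle.load(open("top.pkl","rb"))
P=lambda c,z:ray(f,(255+c[0]/10-.45,170+c[1]/10-.45),z)
for n,c,z in(("badge",(600,322),.065),("dial",(255,218),.03),("wingtop",(265,188),.084),("c1",(190,60),.02),("c2",(725,250),.02),("c3",(635,510),.02),("c4",(95,300),.02)):print(n,P(c,z)[:2].round(4))
a=P((228,148),.084);b=P((300,225),.084);d=(b-a)[:2];print("dash ang",np.degrees(np.arctan2(d[1],d[0])))
f,T,s=wrist();pickle.dump((f,T),open("w.pkl","wb"))
print(s["t"],s["ee_pos"],s["joint_pos"],T)
cv2.imwrite("pics/w1.png",cv2.cvtColor(f["image"],cv2.COLOR_RGB2BGR))
E
```

```text
t: 1.02
ee_pos: [0.3448, 0.1618, 0.2313]
orientation: [0.0, 0.131, 0.991, 0.0]
force: [0.9, 1.5, -0.1]
opening: 0.0856
grip_force: 0.0
t: 2.02
ee_pos: [0.5467, -0.2086, 0.2296]
orientation: [-0.001, 0.133, 0.991, -0.0]
force: [-0.3, 0.1, -0.3]
opening: 0.0853
grip_force: 0.0
badge [ 0.5486 -0.2047]
dial [ 0.5901 -0.1021]
wingtop [ 0.5905 -0.101 ]
c1 [ 0.6448 -0.0838]
c2 [ 0.5769 -0.2548]
c3 [ 0.4935 -0.2207]
c4 [ 0.5664 -0.0501]
dash ang -139.40502353031357
2.0167 [ 0.54670443 -0.2085929   0.22959696] [-4.26797647e-01  3.80585949e-01  1.41741549e+00 -7.07130933e-04
  1.34502067e+00 -1.73014169e+00] [[ 2.62921236e-01  9.22023254e-01  2.84157602e-01  4.73320251e-01]
 [ 9.64817177e-01 -2.51408416e-01 -7.69520812e-02 -1.88938819e-01]
 [ 4.88004520e-04  2.94392472e-01 -9.55684485e-01  3.72688470e-01]
 [ 0.00000000e+00  0.00000000e+00  0.00000000e+00  1.00000000e+00]]
```

View pics/w1.png

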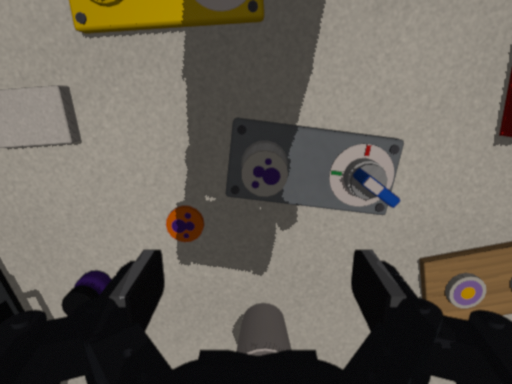

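The wrist view shows the badge at about (265,166) and the wing running from (356,172) to (397,203). I'll use those points to correct the position.

```bash
python3 - <<'E'
from h import *
import pickle
f,T=pickle.load(open("w.pkl","rb"))
for n,p,z in(("badge purple",(265,175),.065),("badge",(265,166),.065),("wing a",(358,170),.084),("wing b",(397,203),.084)):print(n,ray(f,p,z,T).round(4))
hsv=cv2.cvtColor(f["image"],cv2.COLOR_RGB2HSV)[140:200,235:295]
g=cv2.cvtColor(f["image"],cv2.COLOR_RGB2GRAY)[130:205,232:300]
print(g[::3,::3])
c=f["image"][110:220,220:420]
cv2.imwrite("pics/w1c.png",cv2.cvtColor(cv2.convertScaleAbs(cv2.resize(c,None,fx=4,fy=4,interpolation=cv2.INTER_CUBIC),alpha=1.6),cv2.COLOR_RGB2BGR))
E
```

```text
badge purple [ 0.5502 -0.202   0.065 ]
badge [ 0.5415 -0.1997  0.065 ]
wing a [ 0.5633 -0.1177  0.084 ]
wing b [ 0.6046 -0.0877  0.084 ]
[[44 42 25 23 23 40 41 43 43 42 43 42 43 43 42 42 42 41 41 41 41 41 71]
 [43 42 37 26 34 43 43 43 42 43 42 43 42 41 42 43 41 41 41 41 42 55 86]
 [42 43 42 42 42 44 42 43 43 42 42 42 42 41 42 42 42 42 41 41 43 82 86]
 [41 43 42 42 42 42 44 43 42 43 43 44 43 42 41 40 41 41 42 41 46 81 85]
 [40 42 42 42 42 41 43 45 52 56 56 57 57 54 48 41 41 41 42 41 70 86 85]
 [41 42 43 41 42 42 49 58 64 66 66 67 68 66 62 52 43 41 42 41 72 86 87]
 [41 42 42 42 43 52 59 66 65 66 67 68 69 66 65 63 55 42 42 53 85 87 87]
 [40 42 41 42 47 59 63 66 63 63 63 67 63 63 63 63 64 52 41 63 86 86 86]
 [42 43 42 42 54 63 61 65 70 70 70 71 70 70 69 62 63 58 45 76 85 85 85]
 [42 42 43 46 60 61 69 71 70 70 70 69 65 69 70 70 64 60 51 80 85 85 85]
 [43 43 43 48 61 68 70 70 71 71 69 41 19 46 71 70 70 63 52 44 84 84 85]
 [43 43 43 49 65 71 70 70 70 71 71 47 20 51 70 71 70 70 55 53 84 85 85]
 [41 43 42 49 69 70 70 69 45 40 60 70 66 66 68 70 70 70 62 55 85 85 84]
 [42 41 41 50 70 70 70 46 20 19 20 46 23 20 24 55 70 71 65 65 84 85 84]
 [42 41 42 52 70 70 70 36 20 18 18 18 16 19 18 20 64 70 68 71 85 86 85]
 [42 43 42 52 70 70 70 59 21 18 19 18 18 19 17 19 50 70 68 78 85 86 85]
 [42 42 42 51 70 70 71 71 65 62 48 18 18 19 18 19 56 70 71 83 84 85 84]
 [42 42 40 44 69 70 69 46 41 69 67 22 20 18 19 30 69 70 75 84 85 85 83]
 [40 39 42 42 60 70 64 19 18 53 69 66 41 35 47 68 69 70 83 84 84 85 84]
 [29 23 31 41 44 67 69 39 32 66 69 70 70 70 70 70 69 77 84 84 84 86 86]
 [24 23 26 41 41 45 67 69 69 70 70 70 70 70 70 69 55 59 84 85 85 84 86]
 [31 26 37 41 41 41 43 57 68 70 70 70 70 69 66 48 41 77 83 84 85 84 85]
 [42 40 40 41 41 40 40 41 43 51 54 56 52 45 41 41 42 80 84 84 84 84 85]
 [68 71 70 68 65 58 54 49 44 43 41 40 40 40 40 40 41 55 84 85 86 85 85]
 [69 73 70 72 68 69 72 72 72 68 69 65 63 60 55 49 45 43 45 74 83 83 82]]
```

View pics/w1c.png

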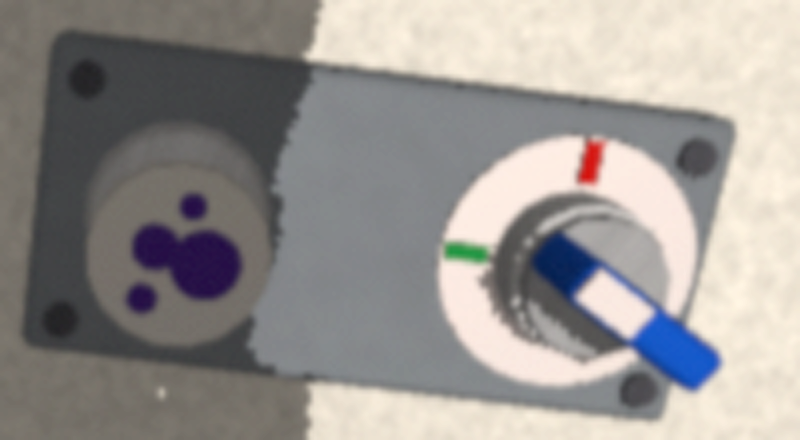

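The enlarged crop shows the badge top centred at crop (178,255). The wing's top face runs from (588,288), the dash end, to (705,372).

```bash
python3 - <<'E'
from h import *
import pickle
f,T=pickle.load(open("w.pkl","rb"))
P=lambda c,z:ray(f,(220+c[0]/4-.4,110+c[1]/4-.4),z,T)
print("badge",P((178,255),.065).round(4))
a=P((588,288),.084);b=P((705,372),.084);d=(a-b)[:2];print("wing",((a+b)/2).round(4),np.linalg.norm(d),np.degrees(np.arctan2(d[1],d[0])))
for z in(.02,.03,.04):
  c=P((569,262),z);print(z,c[:2]);
  for n,q in(("red",(591,162)),("green",(467,252))):
    e=P(q,z)-c;print(n,np.degrees(np.arctan2(e[1],e[0])))
E
```

```text
badge [ 0.5483 -0.2024  0.065 ]
wing [ 0.5901 -0.1003  0.084 ] 0.03613372238263937 -139.95544713276442
0.02 [ 0.5901947  -0.09880115]
red 158.0048999945362
green -110.96126734538173
0.03 [ 0.58688088 -0.10135688]
red 158.00489999453617
green -110.96126734538184
0.04 [ 0.58356707 -0.10391261]
red 158.00489999453615
green -110.96126734538174
```

```bash
python3 -m jog '[0.045,0.14,-0.8,0,1,0,0,-0.8,0,1,0,0,-0.8,0,1,0,0,-0.8,0,1,0,0,-0.8,0,1,0,0,-0.8,0,1,0,0,0,0,1,0,0,0,0,-1,0,0,0,0,-1,0,0,0,0,-1,0,0,0,0,-1,0,0,0,0,-1]' 40
```

```text
t: 3.07
ee_pos: [0.5484, -0.1985, 0.0419]
orientation: [0.002, 0.131, 0.991, -0.0]
force: [-3.0, 2.9, 9.7]
opening: 0.0439
grip_force: 39.4
```

```bash
python3 -m jog '[0,0,0,0,-1,0,0,0.25,0,-1,0,0,0.5,0,-1,0,0,0.8,0,-1,0,0,0.8,0,-1,0,0,0.8,0,-1,0,0,0.8,0,-1,0,0,0,0,-1]' 
python3 - <<'E'
from h import *
f,T,s=wrist();print(s["opening"],s["grip_force"])
cv2.imwrite("pics/w2.png",cv2.cvtColor(f["image"],cv2.COLOR_RGB2BGR))
E
```

```text
t: 3.73
ee_pos: [0.5492, -0.199, 0.2057]
orientation: [0.006, 0.131, 0.991, -0.002]
force: [0.2, 0.3, 1.0]
opening: 0.0446
grip_force: 40.9
0.044593020839770445 40.87787568569183
```

View pics/w2.png

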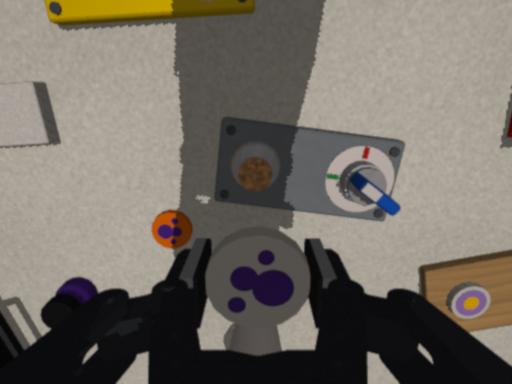

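The badge is held in the gripper and the pedestal is empty. I'll carry the badge to the box.

```bash
python3 -m jog '[0,0.4,0,-0.5,-1,0,0.875,0,-0.9,-1,0,0.875,0,-0.9,-1,0,0.875,0,-0.9,-1,0,0.875,0,-0.9,-1,0,0.875,0,-0.9,-1,0,0.875,0,-0.9,-1,0,0.875,0,-0.9,-1,0,0.875,0,-0.9,-1,0,0.875,0,-0.9,-1,0,0.475,0,-0.5,-1,0,0,0,0,-1]' 
python3 - <<'E'
from h import *
f,T,s=wrist();print(s["opening"],s["ee_pos"])
m=max(blob(f["image"],(0,150,40),(8,255,255)),key=lambda t:t[0]);b=cv2.boxPoints(m[1])
print(b.mean(0));print([ray(f,p,.055,T)[:2].round(3) for p in b])
f=r.grab_frame("top");m=max(blob(f["image"],(0,150,40),(8,255,255)),key=lambda t:t[0]);print(cv2.boxPoints(m[1]))
E
```

```text
t: 4.78
ee_pos: [0.5466, 0.1552, 0.1972]
orientation: [-0.0, 0.554, 0.833, 0.0]
force: [-0.0, -0.2, -0.5]
opening: 0.0444
grip_force: 40.9
0.04441562780178314 [0.54661429 0.15519278 0.19719498]
[255.82    176.24002]
[array([0.459, 0.098]), array([0.5 , 0.24]), array([0.625, 0.212]), array([0.597, 0.054])]
[[195.00002 227.00002]
 [203.15385 186.23079]
 [228.92308 191.38463]
 [220.76924 232.15385]]
```

```bash
python3 -m jog '[0,-0.1,-0.8,0,-1,0,0,-0.8,0,-1,0,0,-0.8,0,-1,0,0,-0.8,0,-1,0,0,-0.7,0,-1,0,0,-0.2,0,-1,0,0,0,0,-1,0,0,0,0,0.5,0,0,0,0,0.5,0,0,0,0,0.5,0,0,0,0,0.5]' && python3 -m jog '[0,0,0.5,0,0.5,0,0,0.8,0,0.5,0,0,0.8,0,0.5,0,0,0.8,0,0.5,0,0,0.8,0,0.5,0,0,0,0,0.5]'
python3 - <<'E'
from h import *
f,T,s=wrist();print(s["opening"],s["ee_pos"],s["joint_pos"])
cv2.imwrite("pics/w3.png",cv2.cvtColor(f["image"],cv2.COLOR_RGB2BGR))
E
```

```text
t: 5.8
ee_pos: [0.548, 0.1478, 0.0347]
orientation: [0.001, 0.554, 0.833, 0.001]
force: [0.1, 0.5, 0.3]
opening: 0.0642
grip_force: 0.0
t: 6.3
ee_pos: [0.5495, 0.1483, 0.1887]
orientation: [0.004, 0.554, 0.833, 0.004]
force: [0.8, -1.1, 0.9]
opening: 0.064
grip_force: 0.0
0.06395708788737371 [0.54949796 0.14825711 0.18871228] [ 1.99192357e-01  3.73551291e-01  1.52467426e+00 -3.38708315e-05
  1.23275798e+00 -1.98023573e-01]
```

View pics/w3.png

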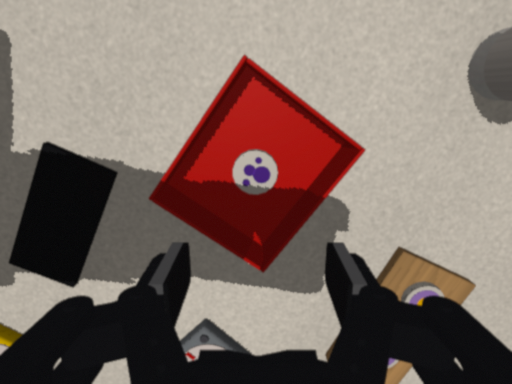

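The badge is in the box at pixel (255,172). Next, the screw.

```bash
python3 -m jog '[0.1,-0.622,0,-1,0.2,0.1,-0.622,0,-1,0.2,0.1,-0.622,0,-1,0.2,0.1,-0.622,0,-1,0.2,0.1,-0.622,0,-1,0.2,0.1,-0.622,0,-1,0.2,0.1,-0.622,0,-1,0.2,0.1,-0.622,0,-1,0.2,0.1,-0.622,0,-1,0.2,0.1,-0.622,0,-1,0.2,0,0,0,-1,0.2,0,0,0,-1,0.2]' && python3 -m jog '[0,0,0,-0.7,0.2,0,0,0,0,0.2]'
python3 - <<'E'
from h import *
f,T,s=wrist();print(s["opening"],s["ee_pos"],s["joint_pos"])
print("close ang",np.degrees(np.arctan2(*( (T@np.linalg.inv(f["mount"]))[[1,0],1]))))
b=max(blob(f["image"],(105,150,40),(125,255,255)),key=lambda t:t[0]);print(b)
c=f["image"][100:300,150:400]
cv2.imwrite("pics/w4.png",cv2.cvtColor(cv2.resize(c,None,fx=3,fy=3,interpolation=cv2.INTER_CUBIC),cv2.COLOR_RGB2BGR))
import pickle;pickle.dump((f,T),open("w4.pkl","wb"))
E
```

```text
t: 7.35
ee_pos: [0.5871, -0.1024, 0.1804]
orientation: [-0.0, 0.928, 0.371, -0.0]
force: [-0.3, 0.1, -0.3]
opening: 0.0509
grip_force: 0.0
t: 7.52
ee_pos: [0.5871, -0.1011, 0.1806]
orientation: [-0.0, 0.94, 0.34, -0.0]
force: [0.6, 0.4, -0.7]
opening: 0.0514
grip_force: 0.0
0.05137028880058927 [ 0.58708185 -0.10112939  0.18059877] [-2.32066931e-01  4.44831473e-01  1.44384715e+00  1.82915128e-05
  1.25385140e+00  6.44433830e-01]
close ang -50.22013341649312
(451.0, ((260.0, 173.5), (14.0, 37.0), 0.0))
```

View pics/w4.png

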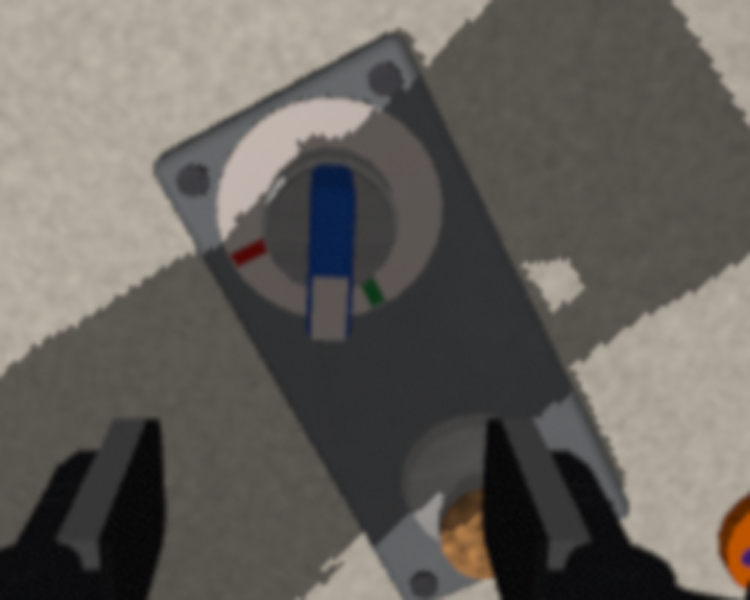

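The wing is aligned with the jaws, with the dash centred at crop (330,308) and its outer end at (329,340). I'll compute the axis position.

```bash
python3 - <<'E'
from h import *
import pickle
f,T=pickle.load(open("w4.pkl","rb"))
P=lambda c,z:ray(f,(150+c[0]/3-.33,100+c[1]/3-.33),z,T)[:2]
e=P((329,340),.084);i=P((332,277),.084);d=(e-i)/np.linalg.norm(e-i)
print(e,np.linalg.norm(e-i),np.degrees(np.arctan2(d[1],d[0])),"axis",e-d*.021)
tcp=np.array([.5871,-.1011]); n=np.array([np.cos(np.radians(-50.2)),np.sin(np.radians(-50.2))]); print("lateral off of wing along close:",(e-d*.021-tcp)@n)
E
```

```text
[ 0.5748663  -0.11291819] 0.017468302178751977 -142.59515970997757 axis [ 0.59154793 -0.10016188]
lateral off of wing along close: 0.002126427543623336
```

```bash
python3 -m jog '[0.085,0.02,-0.7,0,0.2,0,0,-0.8,0,0.2,0,0,-0.8,0,0.2,0,0,-0.6,0,0.2,0,0,-0.29,0,0.2,0,0,0,0,0.2,0,0,0,0,-1,0,0,0,0,-1,0,0,0,0,-1,0,0,0,0,-1,0,0,0,0,-1,0,0,0,0,-1]' 40
```

```text
t: 8.57
ee_pos: [0.5912, -0.1001, 0.0555]
orientation: [0.0, 0.94, 0.342, 0.001]
force: [-3.9, 2.4, 7.2]
opening: 0.0118
grip_force: 41.9
```

```bash
python3 -m jog '[0,0,0,-0.8,-1,0,0,0,-0.8,-1,0,0,0,-0.8,-1,0,0,0,-0.8,-1,0,0,0,-0.8,-1,0,0,0,-0.8,-1,0,0,0,-0.8,-1,0,0,0,-0.8,-1,0,0,0,-0.8,-1,0,0,0,-0.8,-1,0,0,0,-0.8,-1,0,0,0,0,-1]'; cat > st.py <<'E'
from h import *
s=r.state();q=s["orientation"];y=R.from_quat([q[1],q[2],q[3],q[0]]).as_matrix()[:,1]
print("close",np.degrees(np.arctan2(y[1],y[0])),"tau",s["torque"],"F",s["force"],s["ee_pos"],s["joint_pos"][5],s["opening"])
E
python3 st.py
```

```text
t: 9.57
ee_pos: [0.5913, -0.1003, 0.0555]
orientation: [0.0, 0.996, -0.093, 0.001]
force: [-4.4, 1.1, 7.2]
opening: 0.0116
grip_force: 41.9
close -100.71869395237665 tau [ 0.24916623  0.70109678 -0.01809311] F [-4.41116865  1.14249974  7.19405474] [ 0.59128355 -0.10026373  0.05553073] 1.5287446294302183 0.011625226498465577
```

```bash
python3 -m jog '[0,0,0,-0.5,-1,0,0,0,-0.5,-1,0,0,0,-0.3,-1,0,0,0,0,-1]'; python3 st.py; python3 -m jog '[0,0,0,-0.3,-1,0,0,0,-0.3,-1,0,0,0,0,-1]'; python3 st.py;
```

```text
t: 9.9
ee_pos: [0.5913, -0.1002, 0.0555]
orientation: [0.0, 0.988, -0.156, 0.001]
force: [-3.8, 0.5, 8.1]
opening: 0.0113
grip_force: 41.9
close -107.98521477186833 tau [0.20768809 0.7004511  0.04681855] F [-3.76056651  0.52145183  8.13392775] [ 0.59126526 -0.10023669  0.05552956] 1.6556524345352464 0.011340680317977527
t: 10.15
ee_pos: [0.5913, -0.1003, 0.0555]
orientation: [0.0, 0.983, -0.186, 0.001]
force: [-3.2, 0.9, 7.7]
opening: 0.0114
grip_force: 41.9
close -111.41489326323864 tau [ 0.24242948  0.78192948 -0.08740334] F [-3.15131464  0.93666465  7.65438835] [ 0.5912686  -0.10027005  0.05552557] 1.7154621288705831 0.01138191243192909
```

```bash
for i in 1; do python3 -m jog '[0,0,0,-0.3,-1,0,0,0,0,-1]' >/dev/null; python3 st.py; python3 -m jog '[0,0,0,-0.3,-1,0,0,0,0,-1]'>/dev/null; python3 st.py; python3 -m jog '[0,0,0,-0.3,-1,0,0,0,0,-1]'; python3 st.py; done
```

```text
close -113.07662904318722 tau [0.11089586 0.60379697 0.55402365] F [-3.04947575  1.53481371  6.54595457] [ 0.59134205 -0.10031947  0.05554622] 1.7446990735184942 0.01157027572950456
close -114.73320565406897 tau [0.16132654 0.64687999 1.28304748] F [-3.17968234  0.79539691  7.08556136] [ 0.5913132  -0.10029212  0.05553857] 1.774003185053313 0.011643418293722023
t: 10.65
ee_pos: [0.5917, -0.1005, 0.0556]
orientation: [0.0, 0.973, -0.229, 0.002]
force: [-1.0, -0.8, 6.3]
opening: 0.0117
grip_force: 70.2
close -116.45527344769177 tau [-0.06862395  0.16149956  1.26657989] F [-0.99371114 -0.79146544  6.28503677] [ 0.59168431 -0.10046199  0.05562456] 1.803991145699861 0.011674636527057226
```

The torque shows the screw seated at a jaw angle of about -112°. I'll back it off.

```bash
python3 -m jog '[0,0,0,0.8,-1,0,0,0,0.8,-1,0,0,0,0.8,-1,0,0,0,0.8,-1,0,0,0,0.8,-1,0,0,0,0.8,-1,0,0,0,0.8,-1,0,0,0,0.8,-1,0,0,0,0.8,-1,0,0,0,0.8,-1]' >/dev/null; python3 st.py;  python3 -m jog '[0,0,0,0.8,-1,0,0,0,0.8,-1,0,0,0,0.8,-1,0,0,0,0.8,-1,0,0,0,0.8,-1,0,0,0,0.8,-1,0,0,0,0.8,-1,0,0,0,0.8,-1,0,0,0,0.8,-1,0,0,0,0.8,-1,0,0,0,0,-1]'
python3 st.py
python3 - <<'E'
from h import *
import pickle
f,T,s=wrist();pickle.dump((f,T),open("w5.pkl","wb"))
cv2.imwrite("pics/w5.png",cv2.cvtColor(cv2.resize(cv2.convertScaleAbs(f["image"],alpha=1.5),(800,600),interpolation=cv2.INTER_CUBIC),cv2.COLOR_RGB2BGR))
E
```

```text
close -70.40708199343736 tau [ 0.67249129  0.09509819 -0.08873835] F [-0.16381003  4.12490851  6.13142517] [ 0.59162995 -0.09999908  0.05551587] 0.9996816769096175 0.011264496013435418
t: 12.4
ee_pos: [0.5913, -0.0997, 0.0555]
orientation: [0.0, 0.841, 0.541, 0.001]
force: [-3.1, 5.6, 8.4]
opening: 0.0111
grip_force: 42.1
close -24.485902800927125 tau [1.09228939 0.56596962 0.00698271] F [-3.05833789  5.57903236  8.35778847] [ 0.59134084 -0.09967343  0.05549681] 0.19833605372198618 0.011139204510816585
```

View pics/w5.png

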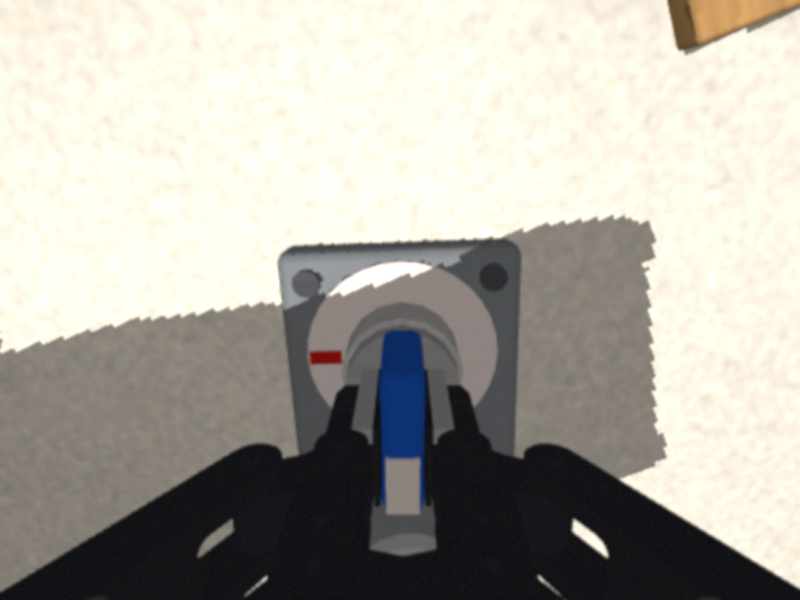

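The wing is aligned with the jaws. The red mark is at (326,357) and the plate's far edge runs from (292,248) to (512,240). I'll measure the remaining turn from those.

```bash
python3 - <<'E'
from h import *
import pickle
f,T=pickle.load(open("w5.pkl","rb"))
k=.64
P=lambda c,z:ray(f,(c[0]*k-.2,c[1]*k-.2),z,T)[:2]
ang=lambda a,b:np.degrees(np.arctan2(b[1]-a[1],b[0]-a[0]))
hsv=cv2.cvtColor(f["image"],cv2.COLOR_RGB2HSV)
print("far edge (red dir)",ang(P((510,240),.02),P((295,248),.02)))
print("left edge (-y dir)",ang(P((280,262),.02),P((300,450),.02)), "right",ang(P((520,258),.02),P((514,452),.02)))
print("holes",ang(P((493,277),.02),P((306,283),.02)))
print("wing",ang(P((403,378),.084),P((404,512),.084)), "L/R",ang(P((381,375),.084),P((383,505),.084)),ang(P((425,378),.084),P((421,508),.084)))
ax=np.array([.591,-.100])
for z in(.02,.03,.04): print("red",z,ang(ax,P((326,357),z)))
E
```

```text
far edge (red dir) 157.7421540352051
left edge (-y dir) -112.56278946610689 right -112.2117413293675
holes 157.48589426153083
wing -114.00796807669474 L/R -114.33111612633206 -115.26303465714776
red 0.02 160.3917565314963
red 0.03 151.69216244542372
red 0.04 142.128633466623
```

```bash
python3 -m jog '[0,0,0,0.38,-1,0,0,0,0,-1,0,0,0,0,-1]'; python3 st.py
python3 - <<'E'
from h import *
f=r.grab_frame("scene");g=r.grab_frame("top")
im=np.hstack([f["image"],g["image"]])
cv2.imwrite("pics/end.png",cv2.cvtColor(cv2.resize(im,(800,300),interpolation=cv2.INTER_AREA),cv2.COLOR_RGB2BGR))
E
```

```text
t: 12.7
ee_pos: [0.5913, -0.0997, 0.0555]
orientation: [0.0, 0.832, 0.555, 0.001]
force: [-2.6, 6.2, 9.2]
opening: 0.0116
grip_force: 42.1
close -22.592618675746998 tau [1.0821004  0.65973177 0.04469166] F [-2.62769425  6.17600729  9.20424924] [ 0.5913458  -0.09966228  0.05550024] 0.1652955589305206 0.011551680590664205
```

View pics/end.png

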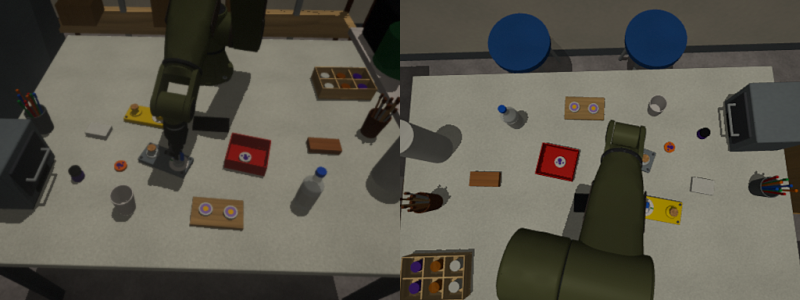

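The badge is in the box, everything else looks undisturbed, and the screw is held at the green mark. Handing in.

```bash
python3 -c "
from cell import r
print(r.sign_off())"
```

```text
the job is handed in; nothing more can be done
None
```

I dropped the spoiled badge in the red reject box, turned the brake screw clockwise until it seated, and backed it off a quarter turn to the green mark; the job is handed in at about 13 s, with the gripper still holding the screw.

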